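Pack the toy trucks and cars into the cantilever-tray case

TASK

Pack the red and blue toy vehicles into the collector's case: first swing its top tray up and back until it rests fully open behind the case, and stand each truck in the compartment underneath, in the bay behind the block of its own colour. Lower the tray fully shut, and only then stand the small red and blue cars on the tray, each in the half above the truck of its own colour. Leave the yellow bus where it is.

Things in the scene. Friction and masses are not known exactly. Their poses are not given: they have to be found in the camera images.
- case: Open wooden case fixed to the counter, 130 (its x) x 240 (y) x 70 mm high; origin at the centre of its underside, x to the case's back (away from the robot), y left. Floor top at 6 mm, walls 5 mm. A 5 mm partition, 60 mm high, at y = 0 makes two bays 120 (x) by 112 mm (y), centred at x = 0, y = +57.5 and -57.5 mm, hidden under the tray at the start.
- tray_handle (a point): Centre of the tray's brass handle bar, 84 long (case x) x 12 wide (y) x 12 mm high, 114 mm above the counter when down, on two posts 36 mm either side in x. Tray 126 (x) x 236 (y) mm, centred under it; tray floor 39 mm below this point (75 mm above the counter when down), rim and middle rib 16 and 14 mm high. Its two halves lie above the bays, centred 57.5 mm either side of the bar.
- tab_red: Red block fixed against the case's front wall, 20 (x) x 80 (y) x 66 mm high, marking the bay and tray half for red (left or right: it changes); origin at the centre of its underside on the counter, axes parallel to the case's. The centres of its bay and its tray half (tray down) lie 75 mm along its +x.
- tab_blue: Blue block fixed against the outside of the case's front wall, like tab_red, marking the bay and tray half for blue; the centre of its bay and of its tray half lie 75 mm along its +x.
- truck_red: Red toy box truck (the larger red vehicle), 90 long (its x, cab at +x) x 38 wide (y) x 55 mm high, about 0.16 kg. Origin under its middle at wheel level, z up. Stands on four fixed (non-rolling) wheels. The cargo box, full width, spans x = -45 to +14 mm, z = 12 to 55 mm and is the place to grip; cab 36 mm wide and 44 mm high.
- car_red: Red toy car (the smaller red vehicle), 66 long (its x) x 36 wide (y) x 38 mm high, about 0.09 kg. Origin under its middle at wheel level, z up. Stands on four fixed (non-rolling) wheels. The body, full width, spans z = 6 to 24 mm; above it the cabin is 34 mm long and 32 mm wide.
- truck_blue: Blue toy box truck (the larger blue vehicle), 90 long (its x, cab at +x) x 38 wide (y) x 55 mm high, about 0.16 kg. Origin under its middle at wheel level, z up. Stands on four fixed (non-rolling) wheels. The cargo box, full width, spans x = -45 to +14 mm, z = 12 to 55 mm and is the place to grip; cab 36 mm wide and 44 mm high.
- car_blue: Blue toy car (the smaller blue vehicle), 66 long (its x) x 36 wide (y) x 38 mm high, about 0.09 kg. Origin under its middle at wheel level, z up. Stands on four fixed (non-rolling) wheels. The body, full width, spans z = 6 to 24 mm; above it the cabin is 34 mm long and 32 mm wide.
- bus: Yellow toy bus, 125 long (x) x 45 wide (y) x 56 mm high, origin under its middle at wheel level. Not to be packed: leave it where it stands.
- tray (a joint): Angle q (rad) of the brass side levers of the green top tray: 0 = down on the case, 2.09 = fully open behind it. The tray stays level on an arc; in the case frame its handle is at x = 82.3 + 95 sin(q - 1.047), z = 66.5 + 95 cos(q - 1.047) mm, y = 0. Damped (0.4 N m s/rad): move it at about 0.1 m/s. Let go, it sinks slowly to the nearer end: shut below 1.05 rad, open above.

How it is judged:
By the outcome, as a careful person would: the job done as asked, in the order asked, and still so for the second after the job is handed in, with the robot touching nothing.
It also fails if it takes over 136 s, if anything falls off the work surface, if the arm or the gripper's body presses on something with over 40 N, if the wrist force passes 120 N, or if a joint passes its speed limit or range.

ROBOT

A 6-joint arm with a two-finger parallel gripper is mounted at the origin on the work surface. World frame = base frame: x ahead of the robot, y to its left, z up, the work surface at z = 0. Lengths are in m, angles in rad, forces in N, time in s.
With the tool pointing down it reaches from about 0.35 to 0.925 m from the base axis. Payload 6.4 kg.
Tool frame: the origin (TCP) lies at the very end of the fingers, on their centre line; the grasp point (between the pads) lies 19 mm behind it; x points along the fingers, y is the direction in which the jaws open and shut, and the axes are right-handed (so a half turn about x gives the same grasp; the last joint's range is limited). The gripper opens to 85 mm and grips with 20 to 120 N. Pads are 22 mm wide; open, the fingers measure 114 mm over their backs; the gripper's body (76 mm by 85 mm) begins 54 mm behind the grasp point. The pads swing forward as they close: fully open they stand 13 mm farther back than shut.
Start: joints at [-1.369, 0.245, 1.558, -0, 1.339, -0.174], TCP at [0.239, -0.605, 0.231] pointing down, gripper open.
Joint ranges: [-3.13, 3.13], [-1.02, 2.26], [0.13, 2.54], [-0.95, 4.09], [0.21, 2.88], [-2.74, 2.74]. Speed limits (rad/s): [2.57, 2.57, 3.14, 3.14, 3.14, 3.14].

INTERFACE

Orientations are given as a unit quaternion [w, x, y, z].
In Python, from rig import robot gives the robot as it stands.
- The arm moves only by the tool servo_tool, never from a script. Its argument "deltas" is a list that holds one entry, the list of rows, each a list of 6 numbers: the shift along the tool's x, y, z in units of 600 mm (1.0 is 600 mm), then the turn, a rotation vector about the tool's x, y, z in units of 10 degrees (1.0 is 10 degrees). A call has 1 to 8 rows; each row shifts and turns the commanded pose from where the row before left it, along the tool's axes as they then stand; what a row does not reach is not made up. A row lasts 1/8 s, in which the tool goes at most 62.5 mm and 10.7 degrees, less where a joint would pass 70% of its speed; a pose out of reach is approached as far as the arm can. A call with a number of a shift or a turn outside -1 to 1 is refused whole. A call with a gripper value outside its range is refused whole. "grip" is the opening, from 0 (shut) to 1 (fully open), set as the call begins (left out, the last holds). The fingers move at their own pace and stop on an object; the grip force is fixed at half the most. Time passes only in rows, so rows that do not move let the fingers close. It gives the time, the measured TCP pose, the force and the opening at its end, in the units of the state.
- robot.observe(): the state, without advancing time (a new reading comes with each control period).
- robot.read_camera(name): name is "side" or "top" or "wrist"; returns the picture (400x640x3 uint8, red, green, blue); there is no depth.
- robot.calibration(name): a dict with "fx", "fy", "cx", "cy" (pixels), "R" (3x3) and "t" (3): a world point X has camera coordinates R X + t. Camera axes: x right, y down, z forward; pixel columns grow to the right and rows downward; lengths in m; the calibration is good to about 2 mm. A picture is of the moment at which its call begins: read the wrist's pose just before it. calibration takes no time and is no camera call; for the wrist camera it gives the pose at the moment of the call.
- robot.job_done(): hands the job in, once; it reports no verdict.
The state is a dict: "time": time; "q": joint angles; "joint_vel": joint speeds; "tau": joint torques, N m; "tcp_pos": TCP position; "tool_rot": TCP orientation; "force": force on the tool from outside, world axes, zero at the start; "wrist_torque": the same for the moment, N m; "grip_width": finger opening in m.
Only numpy, scipy, OpenCV 4.12 (cv2) and the standard library are available. Lean on these libraries where they do the work, as an engineer would, in place of code of your own. Each camera call takes 0.05 s, during which the arm holds its last target.

## Working session

There is one attempt and no reset: what is moved stays moved. The work goes in short steps, Python scripts to look and compute and a tool call to move; the robot and the scene stay as the last step left them, time stands still between calls to the robot, and variables do not carry over. Pictures are saved under pics/ and viewed, and the job is handed in when it is done.

Besides the shell and the picture viewer there is one more tool, called after "Emit:" as name(argument=value, ...) on one line, values as JSON. servo_tool: Moves the arm, as the interface text tells. Its arguments: {"type":"object","properties":{"deltas":{"type":"array","items":{"type":"array","items":{"type":"array","items":{"type":"number","minimum":-1,"maximum":1}}}},"grip":{"type":"number"}},"required":["deltas"]}

```bash
mkdir -p pics; ls
cat > h.py <<'E'
import numpy as np, cv2
from rig import robot
def save(name,fn):
    im=robot.read_camera(name); cv2.imwrite('pics/'+fn+'.png',cv2.cvtColor(im,cv2.COLOR_RGB2BGR)); return im
def ray(c,u,v,z):
    R=np.array(c['R']);t=np.array(c['t']);o=-R.T@t
    d=R.T@np.array([(u-c['cx'])/c['fx'],(v-c['cy'])/c['fy'],1]); s=(z-o[2])/d[2]; return o+s*d
def proj(c,X):
    p=np.array(c['R'])@np.array(X)+np.array(c['t']); return c['fx']*p[0]/p[2]+c['cx'],c['fy']*p[1]/p[2]+c['cy']
E
python3 - <<'E'
from h import *
s=robot.observe(); print({k:np.round(v,4) for k,v in s.items()})
for n in ['top','side']:
    save(n,n+'0'); c=robot.calibration(n); print(n,c['fx'],c['cx'],c['cy'],np.round(np.array(c['R']),3).tolist(),np.round(-np.array(c['R']).T@c['t'],3))
E
```

```text
pics
{'time': np.float64(0.0), 'q': array([-1.3691,  0.2458,  1.559 ,  0.    ,  1.3387, -0.1741]), 'joint_vel': array([-0.0006, -0.0003,  0.0005,  0.0011, -0.0009, -0.0018]), 'tau': array([-8.00000e-04, -4.29512e+01, -3.26131e+01, -2.00000e-04,
        5.30000e-03, -0.00000e+00]), 'tcp_pos': array([ 0.2385, -0.6041,  0.2302]), 'tool_rot': array([-0.1314, -0.6947, -0.1328,  0.6947]), 'force': array([ 0.0784, -0.5557,  0.4088]), 'wrist_torque': array([ 0.0271, -0.0031,  0.0068]), 'grip_width': np.float64(0.0854)}
top 515.9085319155555 320.70953430016345 196.7553814493344 [[0.017, -0.999, 0.028], [-0.987, -0.022, -0.162], [0.162, -0.024, -0.986]] [0.348 0.003 1.386]
side 392.4236561500125 319.26484282524507 200.91821795892815 [[0.995, -0.104, -0.012], [-0.089, -0.786, -0.612], [0.054, 0.61, -0.791]] [ 0.526 -0.616  0.867]
```

View pics/top0.png

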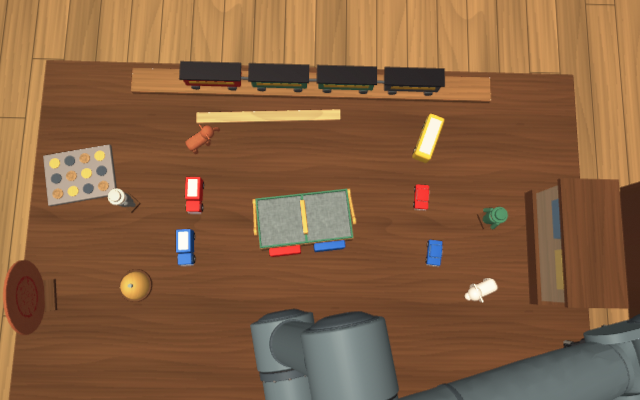

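View pics/side0.png

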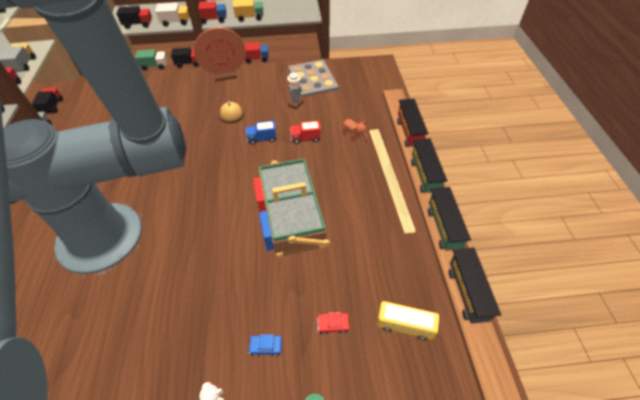

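Run:
```python
import cv2
im=cv2.imread('pics/top0.png')
a=cv2.resize(im[160:280,160:280],None,fx=5,fy=5,interpolation=cv2.INTER_CUBIC)
b=cv2.resize(im[170:270,400:450],None,fx=6,fy=6,interpolation=cv2.INTER_CUBIC)
c=cv2.resize(im[180:265,240:370],None,fx=6,fy=6,interpolation=cv2.INTER_CUBIC)
cv2.imwrite('pics/a.png',a);cv2.imwrite('pics/b.png',b);cv2.imwrite('pics/c.png',c)
```

```text
(no output)
```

View pics/a.png

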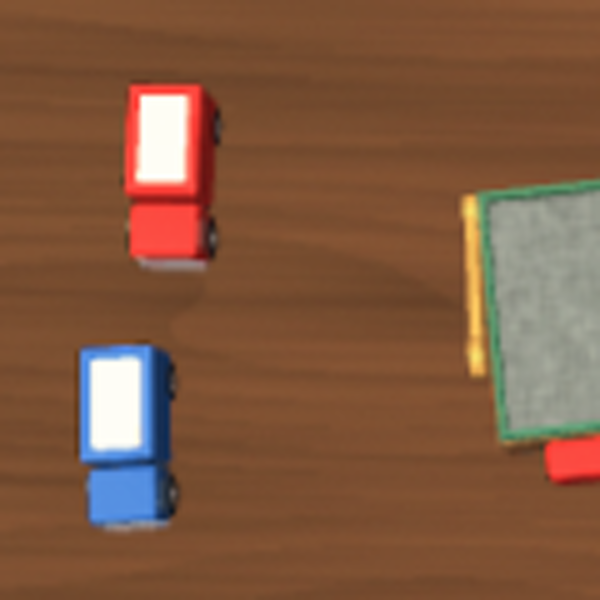

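View pics/b.png

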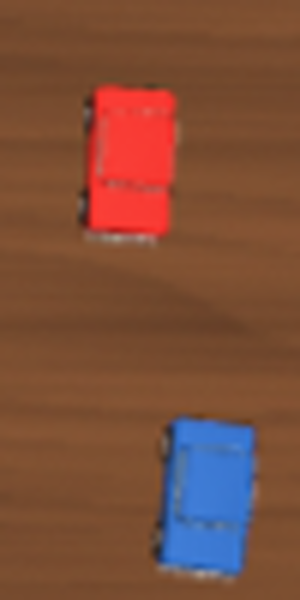

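View pics/c.png

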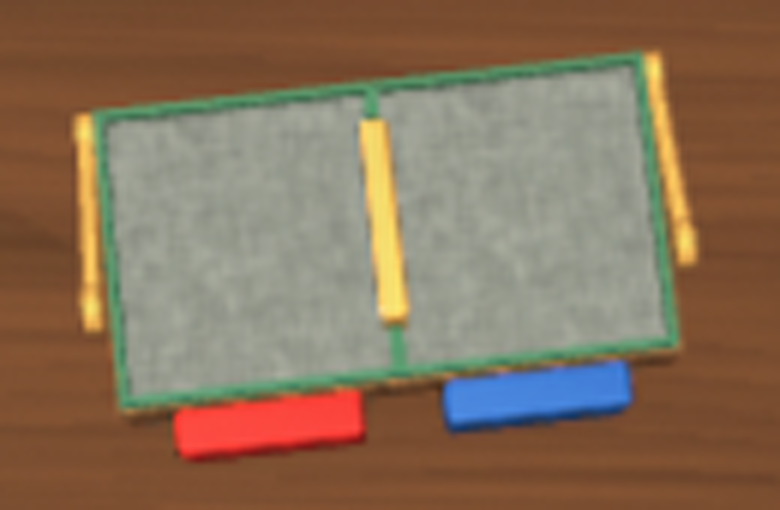

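Run:
```python
from h import *
im=cv2.cvtColor(cv2.imread('pics/top0.png'),cv2.COLOR_BGR2RGB).astype(int)
c=robot.calibration('top')
def comp(mask,box,z,name,scale=1):
    m=np.zeros(mask.shape,np.uint8); x0,y0,x1,y1=box; m[y0:y1,x0:x1]=mask[y0:y1,x0:x1]
    n,l,st,ce=cv2.connectedComponentsWithStats(m); i=1+np.argmax(st[1:,4])
    ys,xs=np.nonzero(l==i)
    P=np.array([ray(c,u,v,z)[:2] for u,v in zip(xs,ys)])*1000
    r=cv2.minAreaRect(P.astype(np.float32)); b=cv2.boxPoints(r)
    e=b[1]-b[0]; e2=b[2]-b[1]; L=e if np.hypot(*e)>np.hypot(*e2) else e2
    yaw=np.degrees(np.arctan2(L[1],L[0]))
    d=P-P.mean(0); w,V=np.linalg.eigh(d.T@d); yp=np.degrees(np.arctan2(V[1,1],V[0,1]))
    print(name,'mean',P.mean(0).round(1),'rect',np.round(r[0],1),np.round(r[1],1),'yaw',yaw.round(1),'pca',yp.round(1),len(P))
R,G,B=im[...,0],im[...,1],im[...,2]
white=(R>200)&(G>200)&(B>200); red=(R>150)&(G<90)&(B<90); blue=(B>140)&(R<100); yel=(R>180)&(G>140)&(B<120)
comp(white,(180,170,205,205),.055,'roof truck_red')
comp(white,(170,225,195,255),.055,'roof truck_blue')
comp(red,(410,180,435,215),.024,'car_red')
comp(blue,(420,235,450,270),.024,'car_blue')
comp(red,(265,240,303,260),.066,'tab_red')
comp(blue,(310,235,348,255),.066,'tab_blue')
comp(yel,(298,196,310,237),.120,'handle')
grn=(G>R+25)&(G>B+5)
comp(grn,(250,185,360,252),.091,'rim')
```

```text
roof truck_red mean [585.2 306.5] rect [585.3 306.5] [43.1 20.8] yaw 3.2 pca -176.0 153
roof truck_blue mean [445.9 322.7] rect [445.7 322.6] [44.3 22.9] yaw 3.4 pca -176.0 177
car_red mean [ 579. -302.] rect [ 579.  -302.4] [38.3 66.7] yaw -4.0 pca 176.2 335
car_blue mean [ 429.7 -333.6] rect [ 429.7 -333.9] [36. 65.] yaw -6.2 pca 173.4 328
tab_red mean [425.   60.6] rect [425.   60.7] [21.1 79.8] yaw -82.6 pca 97.5 261
tab_blue mean [440.5 -53. ] rect [440.5 -52.8] [18.6 78.4] yaw -82.6 pca 97.8 226
handle mean [507.1  13.9] rect [507.   14.1] [80.8 11.7] yaw 7.6 pca -172.0 154
rim mean [504.3  15.6] rect [506.6  13.9] [125.4 234.2] yaw -82.4 pca 97.2 534
```

```bash
cat >> h.py <<'E'
from scipy.spatial.transform import Rotation as Ro
def cur():
    s=robot.observe(); w,x,y,z=s['tool_rot']; R=Ro.from_quat([x,y,z,w]).as_matrix()
    return s,np.array(s['tcp_pos']),R
def plan(target,psi,n=None,vmax=0.5,p=None,R=None,ret=False):
    """target in m, psi deg of tool y in world; constant-rate rows; p,R override of start"""
    s,p0,R0=cur()
    if p is None:p=p0
    if R is None:R=R0
    a=np.radians(psi); Y=np.array([np.cos(a),np.sin(a),0]);X=np.array([0,0,-1.]);T=np.stack([X,Y,np.cross(X,Y)],1)
    rv=Ro.from_matrix(R.T@T).as_rotvec()
    d=np.array(target)-p
    if n is None: n=int(max(np.ceil(np.linalg.norm(d)/(vmax/8)),np.ceil(np.degrees(np.linalg.norm(rv))/9.9),1))
    rows=[]
    for i in range(n):
        Ri=R@Ro.from_rotvec(rv*i/n).as_matrix()
        rows.append(np.r_[Ri.T@d/n/0.6,np.degrees(rv)/n/10])
    print('n',n); 
    for i in range(0,n,8): print('[[' + ','.join('['+','.join(('%.3f'%v).rstrip('0').rstrip('.').replace('-0','-0') for v in r)+']' for r in rows[i:i+8])+']]')
    return np.array(target),T
E
python3 - <<'E'
from h import *
s,p,R=cur(); print(R.round(3)); print(np.degrees(np.arctan2(R[1,1],R[0,1])))
for psi in (97.7,-82.3): plan([.507,.0139,.24],psi)
E
```

```text
[[-0.     0.367 -0.93 ]
 [ 0.002 -0.93  -0.367]
 [-1.    -0.002 -0.   ]]
-68.46726736651692
n 17
[[[-0.001,-0.047,-0.047,-0.977,-0.001,-0],[-0.001,-0.038,-0.054,-0.977,-0.001,-0],[-0.001,-0.028,-0.06,-0.977,-0.001,-0],[-0.001,-0.018,-0.064,-0.977,-0.001,-0],[-0.001,-0.007,-0.066,-0.977,-0.001,-0],[-0.001,0.004,-0.066,-0.977,-0.001,-0],[-0.001,0.016,-0.064,-0.977,-0.001,-0],[-0.001,0.026,-0.061,-0.977,-0.001,-0]]]
[[[-0.001,0.036,-0.055,-0.977,-0.001,-0],[-0.001,0.045,-0.048,-0.977,-0.001,-0],[-0.001,0.053,-0.04,-0.977,-0.001,-0],[-0.001,0.059,-0.03,-0.977,-0.001,-0],[-0.001,0.063,-0.02,-0.977,-0.001,-0],[-0.001,0.065,-0.009,-0.977,-0.001,-0],[-0.001,0.066,0.002,-0.977,-0.001,-0],[-0.001,0.065,0.013,-0.977,-0.001,-0]]]
[[[-0.001,0.062,0.024,-0.977,-0.001,-0]]]
n 11
[[[-0.001,-0.072,-0.072,0.126,-0,0.001],[-0.001,-0.074,-0.071,0.126,-0,0.001],[-0.001,-0.075,-0.069,0.126,-0,0.001],[-0.001,-0.077,-0.067,0.126,-0,0.001],[-0.001,-0.078,-0.066,0.126,-0,0.001],[-0.001,-0.08,-0.064,0.126,-0,0.001],[-0.001,-0.081,-0.062,0.126,-0,0.001],[-0.001,-0.082,-0.06,0.126,-0,0.001]]]
[[[-0.001,-0.084,-0.058,0.126,-0,0.001],[-0.001,-0.085,-0.057,0.126,-0,0.001],[-0.001,-0.086,-0.055,0.126,-0,0.001]]]
```

Emit:
servo_tool(deltas=[[[0,-0.072,-0.072,0.126,0,0],[0,-0.074,-0.071,0.126,0,0],[0,-0.075,-0.069,0.126,0,0],[0,-0.077,-0.067,0.126,0,0],[0,-0.078,-0.066,0.126,0,0],[0,-0.08,-0.064,0.126,0,0],[0,-0.081,-0.062,0.126,0,0],[0,-0.082,-0.06,0.126,0,0]]], grip=0.5)

```text
time: 1.1
tcp_pos: [0.4342, -0.1533, 0.2311]
tool_rot: [0.07, 0.704, 0.07, -0.704]
force: [0.7, -0.5, 1.0]
grip_width: 0.0429
```

Emit:
servo_tool(deltas=[[[0.05,-0.084,-0.058,0.126,0,0],[0.05,-0.085,-0.057,0.126,0,0],[0,-0.086,-0.055,0.126,0,0],[0,0,0,0,0,0]]])

```text
time: 1.6
tcp_pos: [0.5033, 0.0073, 0.1755]
tool_rot: [-0.049, -0.705, -0.05, 0.706]
force: [-0.2, -0.2, -0.8]
grip_width: 0.0427
```

Run:
```python
from h import *
s,p,R=cur(); print(s['time'],p,s['force'],s['grip_width'])
save('wrist','w1'); print({k:np.round(v,4) for k,v in robot.calibration('wrist').items()})
plan([.507,.0139,.097],-82.3,n=6)
```

```text
1.6 [0.50328023 0.00726811 0.17554437] [-0.24549148 -0.21264894 -0.82398188] 0.04269299300171047
{'fx': np.float64(294.9053), 'fy': np.float64(294.9053), 'cx': np.float64(317.8525), 'cy': np.float64(199.4313), 'R': array([[ 1.368e-01, -9.906e-01, -5.000e-04],
       [-9.461e-01, -1.308e-01,  2.962e-01],
       [-2.935e-01, -4.010e-02, -9.551e-01]]), 't': array([-0.0629,  0.4545,  0.4751])}
n 6
[[[0.022,-0.002,-0.001,0.003,0.001,0],[0.022,-0.002,-0.001,0.003,0.001,0],[0.022,-0.002,-0.001,0.003,0.001,0],[0.022,-0.002,-0.001,0.003,0.001,0],[0.022,-0.002,-0.001,0.003,0.001,0],[0.022,-0.002,-0.001,0.003,0.001,0]]]
```

View pics/w1.png

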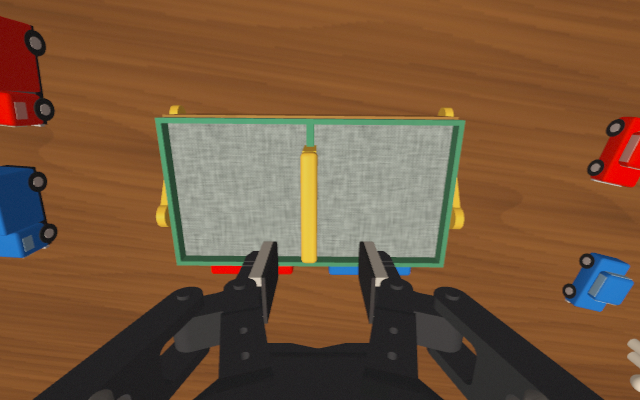

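Emit:
servo_tool(deltas=[[[0.022,-0.002,-0.001,0,0,0],[0.022,-0.002,-0.001,0,0,0],[0.022,-0.002,-0.001,0,0,0],[0.022,-0.002,-0.001,0,0,0],[0.022,-0.002,-0.001,0,0,0],[0.022,-0.002,-0.001,0,0,0],[0,0,0,0,0,0]]])

```text
time: 2.52
tcp_pos: [0.5048, 0.0117, 0.0957]
tool_rot: [-0.047, -0.705, -0.048, 0.706]
force: [-0.2, -0.0, 1.0]
grip_width: 0.0427
```

Emit:
servo_tool(deltas=[[[0,0,0,0,0,0],[0,0,0,0,0,0],[0,0,0,0,0,0],[0,0,0,0,0,0]]], grip=0)

```text
time: 3.02
tcp_pos: [0.5058, 0.0142, 0.0979]
tool_rot: [0.045, 0.706, 0.049, -0.705]
force: [-1.2, 12.6, 2.7]
grip_width: 0.0108
```

```bash
cat > arc.py <<'E'
from h import *
import sys
def arc(q0,q1,n,yaw=7.7):
    s,p,R=cur(); ex=np.array([np.cos(np.radians(yaw)),np.sin(np.radians(yaw)),0])
    qs=np.linspace(q0,q1,n+1); P=[ex*(.0823+.095*np.sin(q-1.047))+np.array([0,0,.0665+.095*np.cos(q-1.047)]) for q in qs]
    for i in range(0,n,8): print('[['+','.join('['+','.join('%.3f'%v for v in R.T@(P[j+1]-P[j])/.6)+',0,0,0]' for j in range(i,min(n,i+8)))+']]')
E
python3 - <<'E'
from arc import *
s,p,R=cur(); print(s['time'],p,s['force'],s['grip_width'])
arc(0,2.09,20)
E
```

```text
3.025 [0.50581074 0.01416985 0.09794715] [-1.19980125 12.6380615   2.7197881 ] 0.010772221402741403
[[[-0.014,-0.000,-0.009,0,0,0],[-0.013,-0.000,-0.010,0,0,0],[-0.012,-0.000,-0.012,0,0,0],[-0.010,-0.000,-0.013,0,0,0],[-0.009,-0.000,-0.014,0,0,0],[-0.008,-0.000,-0.015,0,0,0],[-0.006,-0.000,-0.015,0,0,0],[-0.004,-0.000,-0.016,0,0,0]]]
[[[-0.003,-0.000,-0.016,0,0,0],[-0.001,-0.000,-0.017,0,0,0],[0.001,-0.000,-0.017,0,0,0],[0.003,-0.000,-0.016,0,0,0],[0.004,0.000,-0.016,0,0,0],[0.006,0.000,-0.015,0,0,0],[0.007,0.000,-0.015,0,0,0],[0.009,0.000,-0.014,0,0,0]]]
[[[0.010,0.000,-0.013,0,0,0],[0.012,0.000,-0.012,0,0,0],[0.013,0.000,-0.010,0,0,0],[0.014,0.000,-0.009,0,0,0]]]
```

Emit:
servo_tool(deltas=[[[-0.014,-0.002,-0.009,0,0,0],[-0.013,-0.001,-0.01,0,0,0],[-0.012,0,-0.012,0,0,0],[-0.01,0,-0.013,0,0,0],[-0.009,0,-0.014,0,0,0],[-0.008,0,-0.015,0,0,0]]])

```text
time: 3.78
tcp_pos: [0.5479, 0.0199, 0.1369]
tool_rot: [-0.047, -0.704, -0.048, 0.707]
force: [-4.6, 5.9, -4.7]
grip_width: 0.0107
```

```bash
cat >> arc.py <<'E'
def qof(p,c=(.507,.0139),yaw=7.7,dz=.0175):
    a=np.radians(yaw); x=(p[0]-c[0])*np.cos(a)+(p[1]-c[1])*np.sin(a)
    return 1.047+np.arctan2(x-.0823,p[2]+dz-.0665), np.hypot(x-.0823,p[2]+dz-.0665)
E
python3 - <<'E'
from arc import *
s,p,R=cur(); print(s['time'],p,s['force'],s['grip_width'],qof(p))
arc(qof(p)[0],2.12,16)
E
```

```text
3.775 [0.54794441 0.0198763  0.13686219] [-4.61580777  5.93003687 -4.70016289] 0.01073081180511576 (np.float64(0.6111050924944192), np.float64(0.09692544174254325))
[[[-0.006,-0.000,-0.014,0,0,0],[-0.004,-0.000,-0.014,0,0,0],[-0.003,-0.000,-0.015,0,0,0],[-0.002,-0.000,-0.015,0,0,0],[-0.000,-0.000,-0.015,0,0,0],[0.001,-0.000,-0.015,0,0,0],[0.003,-0.000,-0.015,0,0,0],[0.004,0.000,-0.014,0,0,0]]]
[[[0.005,0.000,-0.014,0,0,0],[0.007,0.000,-0.013,0,0,0],[0.008,0.000,-0.013,0,0,0],[0.009,0.000,-0.012,0,0,0],[0.010,0.000,-0.011,0,0,0],[0.011,0.000,-0.010,0,0,0],[0.012,0.000,-0.009,0,0,0],[0.013,0.000,-0.008,0,0,0]]]
```

Emit:
servo_tool(deltas=[[[-0.006,-0.001,-0.014,0,0,0],[-0.004,0,-0.014,0,0,0],[-0.003,0,-0.015,0,0,0],[-0.002,0,-0.015,0,0,0],[0,0,-0.015,0,0,0],[0.001,0,-0.015,0,0,0],[0.003,0,-0.015,0,0,0],[0.004,0,-0.014,0,0,0]]])

```text
time: 4.78
tcp_pos: [0.6179, 0.0292, 0.1405]
tool_rot: [-0.047, -0.704, -0.047, 0.707]
force: [-3.9, 3.4, -4.5]
grip_width: 0.011
```

Run:
```python
from arc import *
s,p,R=cur(); print(s['time'],p,s['force'],s['grip_width'],qof(p))
arc(qof(p)[0],2.10,8)
```

```text
4.775 [0.61786225 0.02922114 0.1404933 ] [-3.86998402  3.37152751 -4.46086224] 0.011043814392329739 (np.float64(1.3600463852703633), np.float64(0.09616703257462711))
[[[0.005,-0.000,-0.014,0,0,0],[0.006,-0.000,-0.013,0,0,0],[0.008,-0.000,-0.013,0,0,0],[0.009,0.000,-0.012,0,0,0],[0.010,0.000,-0.011,0,0,0],[0.011,0.000,-0.010,0,0,0],[0.012,0.000,-0.009,0,0,0],[0.012,0.000,-0.008,0,0,0]]]
```

Emit:
servo_tool(deltas=[[[0.005,0,-0.014,0,0,0],[0.006,0,-0.013,0,0,0],[0.008,0,-0.013,0,0,0],[0.009,0,-0.012,0,0,0],[0.01,0,-0.011,0,0,0],[0.011,0,-0.01,0,0,0],[0.012,0,-0.009,0,0,0],[0.01,0,-0.006,0,0,0]]])

```text
time: 5.78
tcp_pos: [0.6693, 0.036, 0.0975]
tool_rot: [-0.047, -0.703, -0.047, 0.708]
force: [-18.3, 0.5, 22.5]
grip_width: 0.0105
```

Run:
```python
from arc import *
s,p,R=cur(); print(s['time'],p,s['force'],s['grip_width'],qof(p))
arc(qof(p)[0],2.10,4)
```

```text
5.775 [0.66925297 0.03604533 0.09747253] [-18.26133916   0.46355034  22.4586969 ] 0.010505453313143032 (np.float64(2.0810112670059415), np.float64(0.09478845556226752))
[[[0.001,0.000,-0.000,0,0,0],[0.001,0.000,-0.000,0,0,0],[0.001,0.000,-0.000,0,0,0],[0.001,0.000,-0.000,0,0,0]]]
```

Fully open at the stop. Release and rise.

Emit:
servo_tool(deltas=[[[-0.003,0,0.003,0,0,0],[0,0,0,0,0,0],[0,0,0,0,0,0],[-0.05,0,0,0,0,0],[-0.08,0,0,0,0,0],[-0.08,0,0,0,0,0]]], grip=0.75)

```text
time: 6.52
tcp_pos: [0.669, 0.0356, 0.2278]
tool_rot: [0.047, 0.706, 0.047, -0.705]
force: [0.8, 0.1, -0.6]
grip_width: 0.0637
```

Run:
```python
from h import *
s,p,R=cur(); print(s['time'],p,s['force'],s['grip_width'])
plan([.5855,.3065,.15],-86.2)
save('top','t2')
```

```text
6.525 [0.66900567 0.03560738 0.2278138 ] [ 0.79730747  0.09215153 -0.56426719] 0.06373076213553515
n 5
[[[0.026,-0.093,0.016,0.077,-0,-0],[0.026,-0.093,0.017,0.077,-0,-0],[0.026,-0.093,0.018,0.077,-0,-0],[0.026,-0.093,0.019,0.077,-0,-0],[0.026,-0.092,0.021,0.077,-0,-0]]]
```

View pics/t2.png

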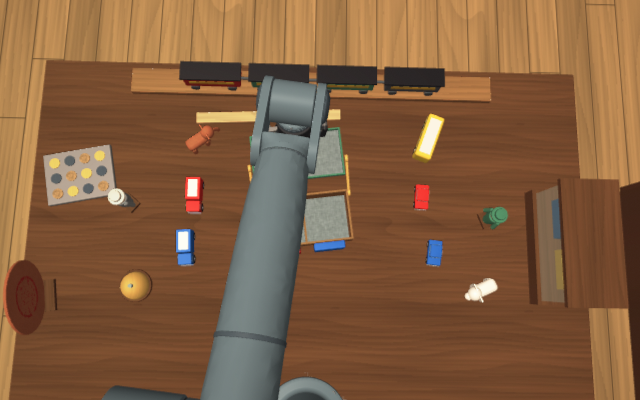

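Emit:
servo_tool(deltas=[[[0.01,-0.093,0.016,0.077,0,0],[0.026,-0.093,0.017,0.077,0,0],[0.026,-0.093,0.018,0.077,0,0],[0.026,-0.093,0.019,0.077,0,0],[0.026,-0.092,0.021,0.077,0,0],[0,0,0,0,0,0]]])

```text
time: 7.32
tcp_pos: [0.5826, 0.31, 0.1562]
tool_rot: [-0.026, -0.706, -0.025, 0.707]
force: [-0.1, 0.1, -0.5]
grip_width: 0.0641
```

Run:
```python
from h import *
s,p,R=cur(); print(s['time'],p,s['force'],s['grip_width'])
plan([.5855,.3065,.02],-86.2,n=5)
save('wrist','w3')
```

```text
7.325 [0.5826003  0.30997635 0.15617618] [-0.0831262   0.09719495 -0.51733335] 0.06413199633695373
n 5
[[[0.045,0.001,-0.001,0.006,0.003,-0],[0.045,0.001,-0.001,0.006,0.003,-0],[0.045,0.001,-0.001,0.006,0.003,-0],[0.045,0.001,-0.001,0.006,0.003,-0],[0.045,0.001,-0.001,0.006,0.003,-0]]]
```

View pics/w3.png

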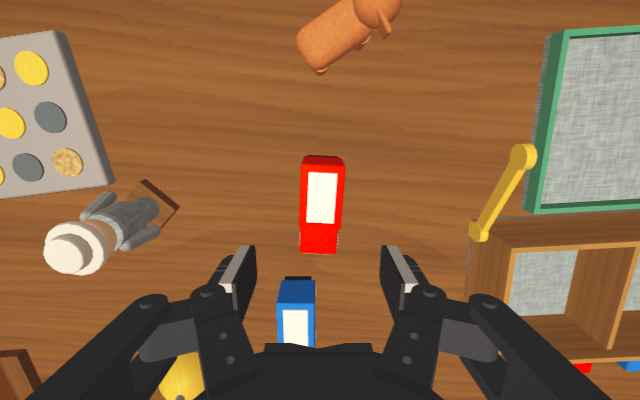

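Run:
```python
from h import *
c=robot.calibration('wrist'); print(ray(c,321,198,.055), ray(c,322.5,172,.055)-ray(c,319.5,223,.055))
```

```text
[0.5852243  0.30596359 0.055     ] [0.04643023 0.00074887 0.        ]
```

Emit:
servo_tool(deltas=[[[0.045,0.001,-0.001,0,0,0],[0.045,0.001,-0.001,0,0,0],[0.045,0.001,-0.001,0,0,0],[0.045,0.001,-0.001,0.03,0,0],[0.045,0.001,-0.001,0,0,0],[0,0,0,0,0,0]]])

```text
time: 8.12
tcp_pos: [0.5874, 0.3022, 0.021]
tool_rot: [-0.022, -0.706, -0.021, 0.708]
force: [0.3, 0.2, 0.1]
grip_width: 0.0638
```

Emit:
servo_tool(deltas=[[[0,0,0,0,0,0],[0,0,0,0,0,0],[0,0,0,0,0,0],[0,0,0,0,0,0]]], grip=0.25)

```text
time: 8.62
tcp_pos: [0.5901, 0.3045, 0.0253]
tool_rot: [0.021, 0.708, 0.022, -0.705]
force: [0.5, -0.1, 6.3]
grip_width: 0.0374
```

Emit:
servo_tool(deltas=[[[-0.03,0,0,0,0,0],[-0.06,0,0,0,0,0],[-0.07,0,0,0,0,0],[-0.04,0,0,0,0,0]]], grip=0)

```text
time: 9.12
tcp_pos: [0.5887, 0.3043, 0.1462]
tool_rot: [0.022, 0.708, 0.022, -0.706]
force: [-0.4, 0.1, -1.7]
grip_width: 0.0381
```

Run:
```python
from h import *
s,p,R=cur(); print(s['time'],p,s['force'],s['grip_width'])
t,T=plan([.519,.0735,.14],-82.3,vmax=.4)
```

```text
9.125 [0.58874559 0.30433198 0.14618098] [-0.39270615  0.10165918 -1.68613828] 0.038078122828632606
n 5
[[[0.002,0.075,0.028,-0.083,-0.004,0.001],[0.002,0.075,0.029,-0.083,-0.004,0.001],[0.002,0.075,0.03,-0.083,-0.004,0.001],[0.002,0.074,0.031,-0.083,-0.004,0.001],[0.002,0.074,0.032,-0.083,-0.004,0.001]]]
```

Emit:
servo_tool(deltas=[[[0.002,0.075,0.028,-0.083,0,0],[0.002,0.075,0.029,-0.083,0,0],[0.002,0.075,0.03,-0.083,0,0],[0.002,0.074,0.031,-0.083,0,0],[0.002,0.074,0.032,-0.083,0,0],[0,0,0,0,0,0],[0,0,0,0,0,0]]])

```text
time: 10.0
tcp_pos: [0.5187, 0.0732, 0.1373]
tool_rot: [0.047, 0.706, 0.047, -0.705]
force: [0.4, 0.3, -1.9]
grip_width: 0.0375
```

Run:
```python
from h import *
s,p,R=cur(); print(s['time'],p,s['force'],s['grip_width'])
plan([.519,.0735,.032],-82.3,n=6)
save('wrist','w4')
```

```text
10.0 [0.51871085 0.07320186 0.13726598] [ 0.37111081  0.25640714 -1.88471003] 0.037503004537234465
n 6
[[[0.029,-0,-0,-0.001,-0.001,0],[0.029,-0,-0,-0.001,-0.001,0],[0.029,-0,-0,-0.001,-0.001,0],[0.029,-0,-0,-0.001,-0.001,0],[0.029,-0,-0,-0.001,-0.001,0],[0.029,-0,-0,-0.001,-0.001,0]]]
```

View pics/w4.png

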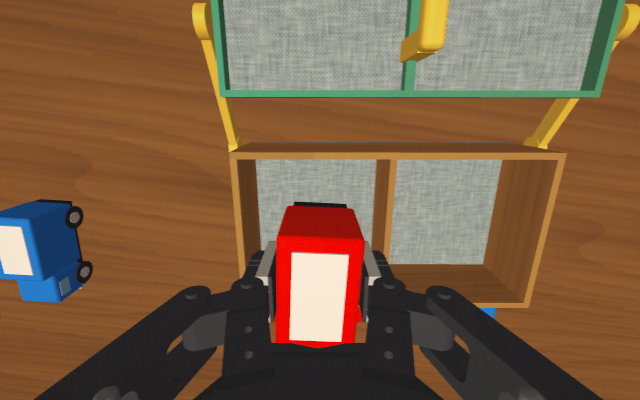

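Emit:
servo_tool(deltas=[[[0.029,0,0,0,0,0],[0.029,0,0,0,0,0],[0.029,0,0,0,0,0],[0.029,0,0,0,0,0],[0.029,0,0,0,0,0],[0.025,0,0,0,0,0],[0,0,0,0,0,0]]])

```text
time: 10.92
tcp_pos: [0.5176, 0.073, 0.0332]
tool_rot: [-0.047, -0.704, -0.047, 0.707]
force: [-0.2, 0.2, -1.5]
grip_width: 0.0374
```

Emit:
servo_tool(deltas=[[[0.004,0,0,0,0,0],[0.003,0,0,0,0,0],[0,0,0,0,0,0]]])

```text
time: 11.3
tcp_pos: [0.5194, 0.0729, 0.0313]
tool_rot: [0.047, 0.706, 0.047, -0.705]
force: [-0.4, 1.5, 0.6]
grip_width: 0.0376
```

Emit:
servo_tool(deltas=[[[0.001,0,0,0,0,0],[0,0,0,0,0,0],[0,0,0,0,0,0],[-0.03,0,0,0,0,0],[-0.06,0,0,0,0,0],[-0.08,0,0,0,0,0],[-0.03,0,0,0,0,0]]], grip=0.65)

```text
time: 12.18
tcp_pos: [0.5208, 0.0729, 0.1544]
tool_rot: [0.048, 0.708, 0.047, -0.703]
force: [0.1, -0.1, 1.0]
grip_width: 0.0557
```

Run:
```python
from h import *
s,p,R=cur(); print(s['time'],p,s['force'],s['grip_width'])
t,T=plan([.447,.3227,.15],-86.2)
save('wrist','w5')
```

```text
12.175 [0.52075415 0.07290476 0.15438599] [ 0.08259596 -0.13893694  1.01048587] 0.05567296287804887
n 5
[[[0.001,-0.086,0.013,0.078,-0.008,-0.001],[0.001,-0.086,0.014,0.078,-0.008,-0.001],[0.001,-0.085,0.016,0.078,-0.008,-0.001],[0.001,-0.085,0.017,0.078,-0.008,-0.001],[0.001,-0.085,0.018,0.078,-0.008,-0.001]]]
```

View pics/w5.png

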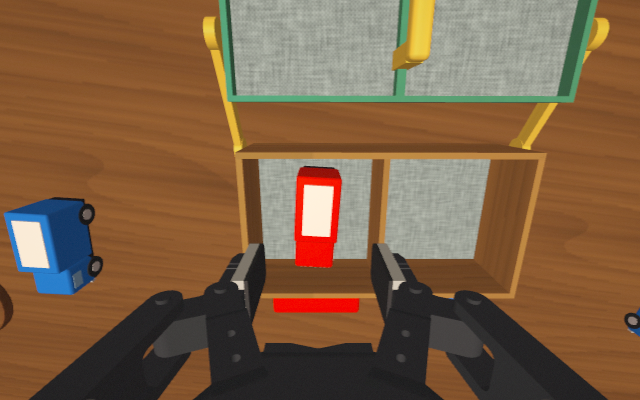

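Red truck stands in the left bay (roof around (318,210)). Now the blue truck.

Emit:
servo_tool(deltas=[[[0,-0.086,0.013,0.078,0,0],[0.001,-0.086,0.014,0.078,0,0],[0.001,-0.085,0.016,0.078,0,0],[0.001,-0.085,0.017,0.078,0,0],[0.001,-0.085,0.018,0.078,0,0],[0,0,0,0,0,0],[0,0,0,0,0,0]]], grip=0.75)

```text
time: 13.1
tcp_pos: [0.4443, 0.3223, 0.1465]
tool_rot: [-0.024, -0.706, -0.023, 0.707]
force: [0.1, -0.9, 0.6]
grip_width: 0.0644
```

Run:
```python
from h import *
s,p,R=cur(); print(s['time'],p,s['force'],s['grip_width'])
im=save('wrist','w6').astype(int); c=robot.calibration('wrist')
m=((im.min(2)>200)).astype(np.uint8); m[:, :200]=0; m[:,440:]=0; m[260:]=0
n,l,st,ce=cv2.connectedComponentsWithStats(m); i=1+np.argmax(st[1:,4]); print(ce[i],st[i]); print(ray(c,*ce[i],.055))
plan([.446,.3227,.02],-86.2,n=5)
```

```text
13.1 [0.44428523 0.32232079 0.14649841] [ 0.0687931  -0.91962631  0.57856048] 0.06436771965238533
[317.26418787 200.24657534] [ 303  175   30   52 1533]
[0.44677837 0.32288867 0.055     ]
n 5
[[[0.042,-0,-0.001,-0.001,0.002,-0.001],[0.042,-0,-0.001,-0.001,0.002,-0.001],[0.042,-0,-0,-0.001,0.002,-0.001],[0.042,-0,-0,-0.001,0.002,-0.001],[0.042,-0,-0,-0.001,0.002,-0.001]]]
```

View pics/w6.png

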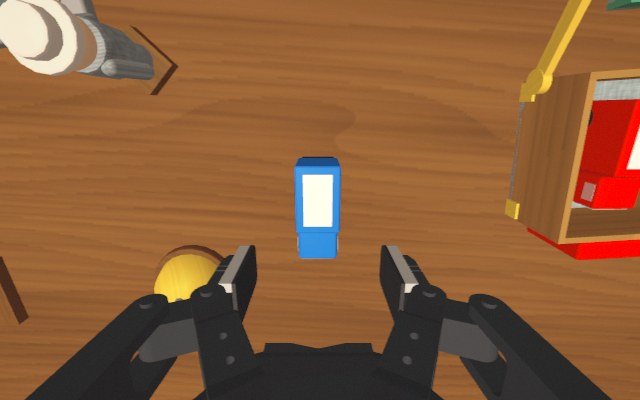

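Emit:
servo_tool(deltas=[[[0.042,0,-0.001,0,0,0],[0.042,0,-0.001,0,0,0],[0.042,0,0,0,0,0],[0.042,0,0,0,0,0],[0.042,0,0,0,0,0],[0,0,0,0,0,0]]])

```text
time: 13.9
tcp_pos: [0.4448, 0.3209, 0.0195]
tool_rot: [-0.023, -0.705, -0.022, 0.708]
force: [-0.2, 0.6, 0.2]
grip_width: 0.0641
```

Emit:
servo_tool(deltas=[[[0,0,0,0,0,0],[0,0,0,0,0,0],[0,0,0,0,0,0],[0,0,0,0,0,0]]], grip=0)

```text
time: 14.4
tcp_pos: [0.4473, 0.3232, 0.0231]
tool_rot: [0.023, 0.708, 0.023, -0.706]
force: [1.0, -1.0, 6.1]
grip_width: 0.0372
```

Emit:
servo_tool(deltas=[[[-0.03,0,0,0,0,0],[-0.06,0,0,0,0,0],[-0.07,0,0,0,0,0],[-0.05,0,0,0,0,0],[0,0,0,0,0,0]]])

```text
time: 15.02
tcp_pos: [0.4475, 0.3238, 0.1508]
tool_rot: [0.022, 0.709, 0.024, -0.705]
force: [-1.2, -0.7, -2.1]
grip_width: 0.0373
```

Run:
```python
from h import *
s,p,R=cur(); print(s['time'],p,s['force'],s['grip_width'])
u=np.radians(7.7);print(np.array([.507,.0139])+np.array([[np.cos(u),-np.sin(u)],[np.sin(u),np.cos(u)]])@[.0155,-.0575])
t,T=plan([.530,-.041,.155],-82.3,vmax=.4)
```

```text
15.025 [0.44749819 0.32376329 0.15076522] [-1.20409121 -0.72091773 -2.11240154] 0.03728901398189526
[ 0.53006445 -0.04100475]
n 8
[[[-0.001,0.077,-0.012,-0.049,-0.004,0.002],[-0.001,0.077,-0.011,-0.049,-0.004,0.002],[-0.001,0.077,-0.011,-0.049,-0.004,0.002],[-0.001,0.077,-0.01,-0.049,-0.004,0.002],[-0.001,0.077,-0.01,-0.049,-0.004,0.002],[-0.001,0.077,-0.009,-0.049,-0.004,0.002],[-0.001,0.077,-0.008,-0.049,-0.004,0.002],[-0.001,0.078,-0.008,-0.049,-0.004,0.002]]]
```

Emit:
servo_tool(deltas=[[[-0.001,0.077,-0.012,-0.049,0,0],[-0.001,0.077,-0.011,-0.049,0,0],[-0.001,0.077,-0.011,-0.049,0,0],[-0.001,0.077,-0.01,-0.049,0,0],[-0.001,0.077,-0.01,-0.049,0,0],[-0.001,0.077,-0.009,-0.049,0,0],[-0.001,0.077,-0.008,-0.049,0,0],[-0.001,0.078,-0.008,-0.049,0,0]]])

```text
time: 16.02
tcp_pos: [0.5275, -0.0422, 0.1504]
tool_rot: [-0.047, -0.704, -0.048, 0.707]
force: [0.3, 0.6, -1.1]
grip_width: 0.0373
```

Emit:
servo_tool(deltas=[[[0,0,0,0,0,0],[0,0,0,0,0,0]]])

```text
time: 16.27
tcp_pos: [0.5275, -0.0405, 0.1508]
tool_rot: [-0.047, -0.705, -0.048, 0.707]
force: [-0.4, 0.0, -1.6]
grip_width: 0.0373
```

Run:
```python
from h import *
s,p,R=cur(); print(s['time'],p,s['force'],s['grip_width'])
plan([.530,-.041,.033],-82.3,n=7)
```

```text
16.275 [ 0.52747146 -0.04046075  0.15079361] [-0.39684407  0.00609222 -1.61949836] 0.03729051029682228
n 7
[[[0.028,0,-0.001,-0,0.002,0.001],[0.028,0,-0.001,-0,0.002,0.001],[0.028,0,-0.001,-0,0.002,0.001],[0.028,0,-0.001,-0,0.002,0.001],[0.028,0,-0.001,-0,0.002,0.001],[0.028,0,-0.001,-0,0.002,0.001],[0.028,0,-0.001,-0,0.002,0.001]]]
```

Emit:
servo_tool(deltas=[[[0.028,0,-0.001,0,0,0],[0.028,0,-0.001,0,0,0],[0.028,0,-0.001,0,0,0],[0.028,0,0,0,0,0],[0.028,0,0,0,0,0],[0.028,0,0,0,0,0],[0.024,0,0,0,0,0],[0,0,0,0,0,0]]])

```text
time: 17.27
tcp_pos: [0.5294, -0.0406, 0.0357]
tool_rot: [-0.047, -0.705, -0.048, 0.706]
force: [0.1, 0.3, -1.7]
grip_width: 0.0373
```

Emit:
servo_tool(deltas=[[[0.004,0,0,0,0,0],[0.004,0,0,0,0,0],[0,0,0,0,0,0]]])

```text
time: 17.65
tcp_pos: [0.5306, -0.0409, 0.0326]
tool_rot: [0.047, 0.706, 0.047, -0.705]
force: [0.0, 0.0, -1.9]
grip_width: 0.037
```

Not touching yet; a little lower.

Emit:
servo_tool(deltas=[[[0.003,0,0,0,0,0],[0.003,0,0,0,0,0],[0,0,0,0,0,0]]])

```text
time: 18.02
tcp_pos: [0.5306, -0.0409, 0.0291]
tool_rot: [0.047, 0.706, 0.047, -0.705]
force: [-1.7, 0.0, 1.9]
grip_width: 0.0375
```

Contact. Release and rise.

Emit:
servo_tool(deltas=[[[0,0,0,0,0,0],[0,0,0,0,0,0],[0,0,0,0,0,0],[-0.03,0,0,0,0,0],[-0.06,0,0,0,0,0],[-0.08,0,0,0,0,0],[-0.08,0,0,0,0,0]]], grip=0.65)

```text
time: 18.9
tcp_pos: [0.5304, -0.0409, 0.1816]
tool_rot: [0.048, 0.706, 0.047, -0.705]
force: [2.0, -0.4, 0.5]
grip_width: 0.0556
```

Run:
```python
from h import *
s,p,R=cur(); print(s['time'],p,s['force'],s['grip_width'])
t,T=plan([.6695,.0358,.19],-82.3)
save('wrist','w7')
```

```text
18.9 [ 0.53044581 -0.0408808   0.18156348] [ 2.03911961 -0.43840764  0.49683331] 0.05555805717204739
n 3
[[[-0.005,-0.032,-0.082,-0,-0.002,-0.001],[-0.005,-0.032,-0.082,-0,-0.002,-0.001],[-0.005,-0.032,-0.082,-0,-0.002,-0.001]]]
```

View pics/w7.png

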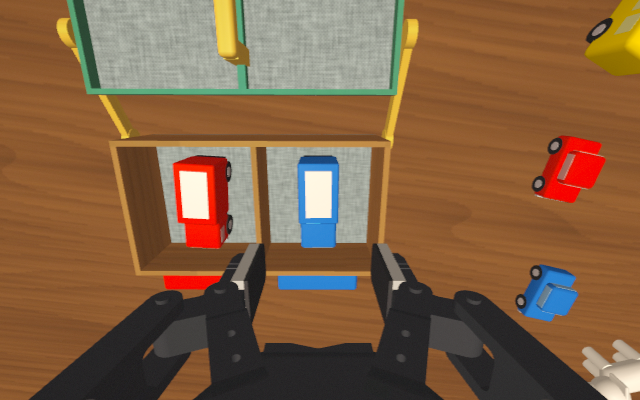

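Both trucks stand in their bays (red at (203,205), blue at (318,205)). Go to the open tray's handle.

Emit:
servo_tool(deltas=[[[-0.01,-0.032,-0.082,0,0,0],[-0.005,-0.032,-0.082,0,0,0],[-0.005,-0.032,-0.082,0,0,0],[0,0,0,0,0,0],[0,0,0,0,0,0]]], grip=0.5)

```text
time: 19.58
tcp_pos: [0.6686, 0.0359, 0.1911]
tool_rot: [-0.048, -0.705, -0.047, 0.706]
force: [-0.1, -0.3, 0.3]
grip_width: 0.0425
```

Run:
```python
from h import *
s,p,R=cur(); print(s['time'],p,s['force'],s['grip_width'])
t,T=plan([.670,.0357,.097],-82.3,n=7)
save('wrist','w8')
```

```text
19.575 [0.66860718 0.03586686 0.19110541] [-0.06794391 -0.29664536  0.28171182] 0.042493941603095955
n 7
[[[0.022,0,-0,0,0,-0],[0.022,0,-0,0,0,-0],[0.022,0,-0,0,0,-0],[0.022,0,-0,0,0,-0],[0.022,0,-0,0,0,-0],[0.022,0,-0,0,0,-0],[0.022,0,-0,0,0,-0]]]
```

View pics/w8.png

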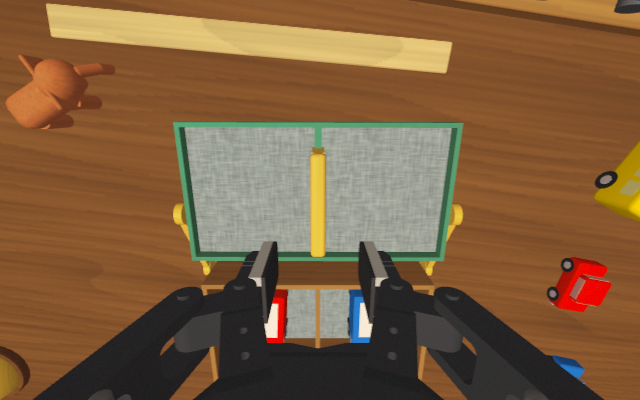

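Emit:
servo_tool(deltas=[[[0.022,0,0,0,0,0],[0.022,0,0,0,0,0],[0.022,0,0,0,0,0],[0.022,0,0,0,0,0],[0.022,0,0,0,0,0],[0.022,0,0,0,0,0],[0.022,0,0,0,0,0],[0,0,0,0,0,0]]])

```text
time: 20.62
tcp_pos: [0.6681, 0.0361, 0.0966]
tool_rot: [-0.047, -0.705, -0.048, 0.706]
force: [-0.7, 0.5, 0.6]
grip_width: 0.0427
```

Emit:
servo_tool(deltas=[[[0,0,0,0,0,0],[0,0,0,0,0,0],[0,0,0,0,0,0],[0,0,0,0,0,0]]], grip=0)

```text
time: 21.12
tcp_pos: [0.6696, 0.0361, 0.0993]
tool_rot: [0.047, 0.706, 0.047, -0.705]
force: [-0.2, 2.5, 3.7]
grip_width: 0.0105
```

Run:
```python
from arc import *
s,p,R=cur(); print(s['time'],p,s['force'],s['grip_width'],qof(p))
arc(2.09,0,20)
```

```text
21.125 [0.66957706 0.03613746 0.09933972] [-0.23581422  2.5224439   3.72037293] 0.010525904019470032 (np.float64(2.0660791410262673), np.float64(0.09604059948259402))
[[[-0.014,0.000,0.009,0,0,0],[-0.013,0.000,0.010,0,0,0],[-0.012,0.000,0.012,0,0,0],[-0.010,0.000,0.013,0,0,0],[-0.009,0.000,0.014,0,0,0],[-0.007,0.000,0.015,0,0,0],[-0.006,0.000,0.015,0,0,0],[-0.004,0.000,0.016,0,0,0]]]
[[[-0.003,0.000,0.016,0,0,0],[-0.001,0.000,0.017,0,0,0],[0.001,0.000,0.017,0,0,0],[0.003,0.000,0.016,0,0,0],[0.004,0.000,0.016,0,0,0],[0.006,0.000,0.015,0,0,0],[0.007,0.000,0.015,0,0,0],[0.009,0.000,0.014,0,0,0]]]
[[[0.010,0.000,0.013,0,0,0],[0.012,0.000,0.012,0,0,0],[0.013,0.000,0.010,0,0,0],[0.014,0.000,0.009,0,0,0]]]
```

Emit:
servo_tool(deltas=[[[-0.014,0,0.009,0,0,0],[-0.013,0,0.01,0,0,0],[-0.012,0,0.012,0,0,0],[-0.01,0,0.013,0,0,0],[-0.009,0,0.014,0,0,0],[-0.007,0,0.015,0,0,0],[-0.006,0,0.015,0,0,0],[-0.004,0,0.016,0,0,0]]])

```text
time: 22.12
tcp_pos: [0.6085, 0.028, 0.1446]
tool_rot: [0.047, 0.707, 0.048, -0.704]
force: [4.6, 3.1, 0.7]
grip_width: 0.0108
```

Run:
```python
from arc import *
s,p,R=cur(); print(s['time'],p,s['force'],s['grip_width'],qof(p))
```

```text
22.125 [0.60852548 0.02800154 0.14459025] [4.64066184 3.10201283 0.70359844] 0.010799086816180579 (np.float64(1.2552493324149034), np.float64(0.09770114358006653))
```

Emit:
servo_tool(deltas=[[[-0.003,0,0.016,0,0,0],[-0.001,0,0.017,0,0,0],[0.001,0,0.017,0,0,0],[0.003,0,0.016,0,0,0],[0.004,0,0.016,0,0,0],[0.006,0,0.015,0,0,0]]])

```text
time: 22.88
tcp_pos: [0.5498, 0.0202, 0.1387]
tool_rot: [0.047, 0.706, 0.048, -0.705]
force: [0.4, 4.3, 6.3]
grip_width: 0.0107
```

Run:
```python
from arc import *
s,p,R=cur(); print(s['time'],p,s['force'],s['grip_width'],qof(p))
arc(qof(p)[0],0,7)
```

```text
22.875 [0.54976496 0.02015006 0.13865852] [0.39512315 4.29876422 6.31627332] 0.01070002328199702 (np.float64(0.6359232702259581), np.float64(0.0978066914411035))
[[[0.006,0.000,0.013,0,0,0],[0.007,0.000,0.012,0,0,0],[0.009,0.000,0.012,0,0,0],[0.010,0.000,0.011,0,0,0],[0.010,0.000,0.010,0,0,0],[0.011,0.000,0.009,0,0,0],[0.012,0.000,0.008,0,0,0]]]
```

Emit:
servo_tool(deltas=[[[0.006,0,0.013,0,0,0],[0.007,0,0.012,0,0,0],[0.009,0,0.012,0,0,0],[0.01,0,0.011,0,0,0],[0.01,0,0.01,0,0,0],[0.011,0,0.009,0,0,0],[0.012,0,0.008,0,0,0],[0.002,0,0,0,0,0]]])

```text
time: 23.88
tcp_pos: [0.5064, 0.0143, 0.099]
tool_rot: [0.047, 0.707, 0.048, -0.704]
force: [-4.0, 8.5, 17.9]
grip_width: 0.0108
```

Run:
```python
from arc import *
s,p,R=cur(); print(s['time'],p,s['force'],s['grip_width'],qof(p))
```

```text
23.875 [0.50642796 0.01427854 0.09901357] [-4.00745081  8.54338785 17.8839032 ] 0.010777884701070045 (np.float64(0.019493745177680655), np.float64(0.09674643828707934))
```

Emit:
servo_tool(deltas=[[[0,0,0,0,0,0],[0,0,0,0,0,0],[0,0,0,0,0,0],[-0.03,0,0,0,0,0],[-0.06,0,0,0,0,0],[-0.06,0,0,0,0,0]]], grip=0.5)

```text
time: 24.62
tcp_pos: [0.505, 0.0137, 0.1892]
tool_rot: [0.048, 0.706, 0.047, -0.705]
force: [0.0, 0.3, -0.0]
grip_width: 0.0429
```

Run:
```python
from h import *
s,p,R=cur(); print(s['time'],p,s['force'],s['grip_width'])
plan([.579,-.302,.14],-94)
save('side','s9')
```

```text
24.625 [0.50495246 0.01365158 0.18922685] [ 0.03299074  0.32605686 -0.01258741] 0.042893709838593023
n 6
[[[0.014,0.09,-0.009,0.195,-0.001,-0],[0.014,0.089,-0.012,0.195,-0.001,-0],[0.014,0.089,-0.015,0.195,-0.001,-0],[0.014,0.088,-0.018,0.195,-0.001,-0],[0.014,0.088,-0.021,0.195,-0.001,-0],[0.014,0.087,-0.024,0.195,-0.001,-0]]]
```

View pics/s9.png

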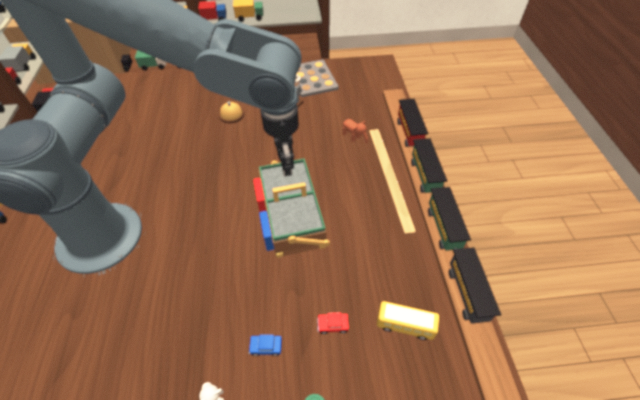

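Emit:
servo_tool(deltas=[[[0.005,0.09,-0.009,0.195,0,0],[0.014,0.089,-0.012,0.195,0,0],[0.014,0.089,-0.015,0.195,0,0],[0.014,0.088,-0.018,0.195,0,0],[0.014,0.088,-0.021,0.195,0,0],[0.014,0.087,-0.024,0.195,0,0],[0,0,0,0,0,0],[0,0,0,0,0,0]]], grip=0.75)

```text
time: 25.68
tcp_pos: [0.58, -0.302, 0.1427]
tool_rot: [-0.025, 0.707, -0.025, -0.707]
force: [-0.5, 0.3, 0.7]
grip_width: 0.064
```

Run:
```python
from h import *
s,p,R=cur(); print(s['time'],p,s['force'],s['grip_width'])
im=save('wrist','w10').astype(int); c=robot.calibration('wrist')
m=((im[...,0]>130)&(im[...,1]<70)&(im[...,2]<70)).astype(np.uint8); m[:, :200]=0; m[:,440:]=0; m[300:]=0
n,l,st,ce=cv2.connectedComponentsWithStats(m); i=1+np.argmax(st[1:,4]); print(ce[i],st[i]); print(ray(c,*ce[i],.026))
ys,xs=np.nonzero(l==i); P=np.array([ray(c,u,v,.024)[:2] for u,v in zip(xs,ys)])*1000
print(cv2.minAreaRect(P.astype(np.float32)))
plan([.579,-.302,.005],-94,n=6)
save('top','t10')
```

```text
25.675 [ 0.57998503 -0.30196056  0.14266737] [-0.47638363  0.34819096  0.69817787] 0.06404118212517895
[316.75370675 191.30271829] [ 297  157   40   70 2428]
[ 0.58317577 -0.30013217  0.026     ]
((581.2620239257812, -299.839111328125), (35.43174362182617, 66.17579650878906), 86.00631713867188)
n 6
[[[0.038,0,0,0.001,-0,-0],[0.038,0,0,0.001,-0,-0],[0.038,0,0,0.001,-0,-0],[0.038,0,0,0.001,-0,-0],[0.038,0,0,0.001,-0,-0],[0.038,0,0,0.001,-0,-0]]]
```

View pics/w10.png

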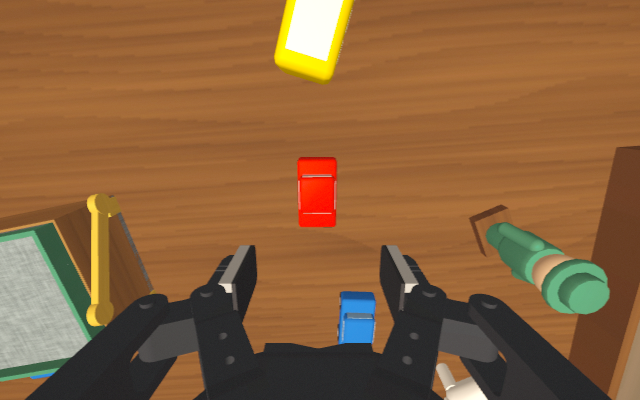

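View pics/t10.png

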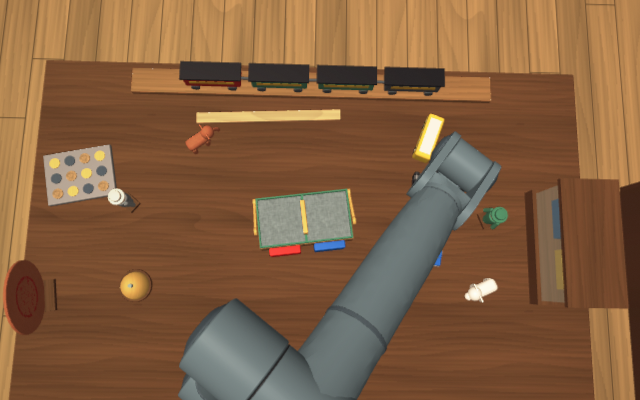

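Emit:
servo_tool(deltas=[[[0.038,-0.001,0,0,0,0],[0.038,-0.001,-0.001,0,0,0],[0.038,0,0,0,0,0],[0.038,0,0,0,0,0],[0.038,0,0,0,0,0],[0.034,0,0,0,0,0],[0,0,0,0,0,0],[0,0,0,0,0,0]]])

```text
time: 26.78
tcp_pos: [0.5812, -0.3013, 0.0084]
tool_rot: [-0.024, 0.707, -0.025, -0.706]
force: [0.3, -0.7, 0.3]
grip_width: 0.0644
```

Emit:
servo_tool(deltas=[[[0,0,0,0,0,0],[0,0,0,0,0,0],[0,0,0,0,0,0],[0,0,0,0,0,0]]], grip=0)

```text
time: 27.28
tcp_pos: [0.5816, -0.3015, 0.0092]
tool_rot: [-0.024, 0.707, -0.025, -0.706]
force: [-0.6, 0.2, 6.5]
grip_width: 0.0348
```

Emit:
servo_tool(deltas=[[[-0.03,0,0,0,0,0],[-0.06,0,0,0,0,0],[-0.08,0,0,0,0,0],[-0.08,0,0,0,0,0],[-0.06,0,0,0,0,0],[0,0,0,0,0,0]]])

```text
time: 28.02
tcp_pos: [0.5823, -0.302, 0.1986]
tool_rot: [-0.023, 0.709, -0.026, -0.704]
force: [0.1, -0.0, -1.2]
grip_width: 0.0346
```

Run:
```python
from h import *
s,p,R=cur(); print(s['time'],p,s['force'],s['grip_width'])
plan([.4993,.0709,.19],-82.3,n=8)
```

```text
28.025 [ 0.5823028  -0.30200222  0.1985746 ] [ 0.12882346 -0.04657747 -1.21959622] 0.034557276903264364
n 8
[[[0.001,-0.076,0.023,-0.146,-0.004,-0.004],[0.001,-0.077,0.021,-0.146,-0.004,-0.004],[0.001,-0.077,0.019,-0.146,-0.004,-0.004],[0.001,-0.078,0.017,-0.146,-0.004,-0.004],[0.002,-0.078,0.015,-0.146,-0.004,-0.004],[0.002,-0.079,0.013,-0.146,-0.004,-0.004],[0.002,-0.079,0.011,-0.146,-0.004,-0.004],[0.002,-0.079,0.009,-0.146,-0.004,-0.004]]]
```

Emit:
servo_tool(deltas=[[[0.001,-0.076,0.023,-0.146,0,0],[0.001,-0.077,0.021,-0.146,0,0],[0.001,-0.077,0.019,-0.146,0,0],[0.001,-0.078,0.017,-0.146,0,0],[0.001,-0.078,0.015,-0.146,0,0],[0.001,-0.079,0.013,-0.146,0,0],[0.001,-0.079,0.011,-0.146,0,0],[0.001,-0.079,0.009,-0.146,0,0]]])

```text
time: 29.02
tcp_pos: [0.4947, 0.0735, 0.1872]
tool_rot: [-0.047, -0.704, -0.048, 0.707]
force: [0.1, -0.2, -0.1]
grip_width: 0.0344
```

Emit:
servo_tool(deltas=[[[0,0,0,0,0,0],[0,0,0,0,0,0]]])

```text
time: 29.28
tcp_pos: [0.4959, 0.0719, 0.1879]
tool_rot: [-0.047, -0.705, -0.047, 0.706]
force: [-1.6, -0.3, -1.0]
grip_width: 0.0346
```

Run:
```python
from h import *
s,p,R=cur(); print(s['time'],p,s['force'],s['grip_width'])
plan([.4993,.0709,.088],-82.3,n=6)
save('wrist','w11')
```

```text
29.275 [0.4958567  0.07188121 0.18788027] [-1.55676897 -0.30163314 -1.01943009] 0.034553536516171074
n 6
[[[0.028,0,-0.001,-0,0.002,0],[0.028,0,-0.001,-0,0.002,0],[0.028,0,-0.001,-0,0.002,0],[0.028,0,-0.001,-0,0.002,0],[0.028,0,-0.001,-0,0.002,0],[0.028,0,-0.001,-0,0.002,0]]]
```

View pics/w11.png

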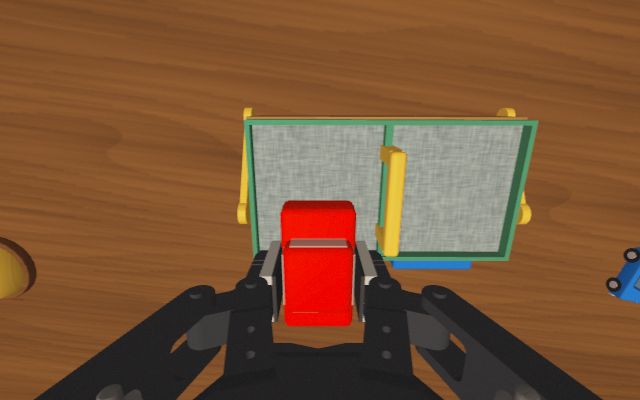

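Emit:
servo_tool(deltas=[[[0.028,0,-0.001,0,0,0],[0.028,0,-0.001,0,0,0],[0.028,0,-0.001,0,0,0],[0.028,0,-0.001,0,0,0],[0.028,0,0,0,0,0],[0.024,0,0,0,0,0],[0,0,0,0,0,0]]])

```text
time: 30.2
tcp_pos: [0.4979, 0.0725, 0.0891]
tool_rot: [-0.047, -0.705, -0.047, 0.707]
force: [0.2, 0.1, -0.6]
grip_width: 0.0346
```

Emit:
servo_tool(deltas=[[[0.004,0,0,0,0,0],[0.003,0,0,0,0,0],[0,0,0,0,0,0]]])

```text
time: 30.58
tcp_pos: [0.4991, 0.0723, 0.0867]
tool_rot: [0.047, 0.706, 0.047, -0.705]
force: [0.0, -0.3, -1.2]
grip_width: 0.0349
```

Emit:
servo_tool(deltas=[[[0.002,0,0,0,0,0],[0.003,0,0,0,0,0],[0,0,0,0,0,0]]])

```text
time: 30.95
tcp_pos: [0.4991, 0.0723, 0.084]
tool_rot: [0.047, 0.706, 0.047, -0.706]
force: [-2.6, -0.1, 4.8]
grip_width: 0.0345
```

Contact. Open just enough to clear and rise straight up.

Emit:
servo_tool(deltas=[[[0,0,0,0,0,0],[0,0,0,0,0,0],[0,0,0,0,0,0],[-0.03,0,0,0,0,0],[-0.06,0,0,0,0,0],[-0.08,0,0,0,0,0]]], grip=0.58)

```text
time: 31.7
tcp_pos: [0.4983, 0.0724, 0.1867]
tool_rot: [-0.047, -0.705, -0.047, 0.706]
force: [0.8, 0.5, 0.6]
grip_width: 0.0496
```

Run:
```python
from h import *
s,p,R=cur(); print(s['time'],p,s['force'],s['grip_width'])
plan([.4315,-.333,.14],-96.4)
save('wrist','w12')
```

```text
31.7 [0.49827616 0.07237178 0.18669319] [0.7884421  0.4592346  0.62393076] 0.049597497601423284
n 7
[[[0.011,0.094,0.029,0.201,0.001,0],[0.011,0.094,0.025,0.201,0.001,0],[0.011,0.095,0.022,0.201,0.001,0],[0.011,0.096,0.019,0.201,0.001,0],[0.011,0.097,0.015,0.201,0.001,0],[0.011,0.097,0.012,0.201,0.001,0],[0.011,0.097,0.008,0.201,0.001,0]]]
```

View pics/w12.png

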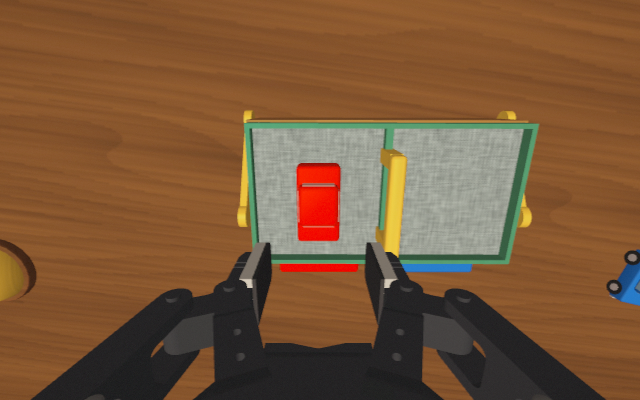

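Emit:
servo_tool(deltas=[[[0,0.094,0.029,0.201,0,0],[0,0.094,0.025,0.201,0,0],[0.005,0.095,0.022,0.201,0,0],[0.011,0.096,0.019,0.201,0,0],[0.02,0.097,0.015,0.201,0,0],[0.02,0.097,0.012,0.201,0,0],[0.02,0.097,0.008,0.201,0,0],[0,0,0,0,0,0]]], grip=0.75)

```text
time: 32.75
tcp_pos: [0.4314, -0.3362, 0.1401]
tool_rot: [-0.041, 0.706, -0.041, -0.706]
force: [0.4, -0.0, -0.3]
grip_width: 0.064
```

Emit:
servo_tool(deltas=[[[0,0,0,0,0,0]]])

```text
time: 32.88
tcp_pos: [0.4325, -0.3328, 0.1404]
tool_rot: [-0.039, 0.706, -0.04, -0.706]
force: [-0.2, 0.8, -0.4]
grip_width: 0.064
```

Run:
```python
from h import *
s,p,R=cur(); print(s['time'],p,s['force'],s['grip_width'])
im=save('wrist','w13').astype(int); c=robot.calibration('wrist')
m=((im[...,2]>120)&(im[...,0]<80)).astype(np.uint8); m[:, :200]=0; m[:,440:]=0; m[300:]=0
n,l,st,ce=cv2.connectedComponentsWithStats(m); i=1+np.argmax(st[1:,4]); print(ce[i],st[i]); print(ray(c,*ce[i],.026))
ys,xs=np.nonzero(l==i); P=np.array([ray(c,u,v,.024)[:2] for u,v in zip(xs,ys)])*1000
r=cv2.minAreaRect(P.astype(np.float32)); print(r)
plan([r[0][0]/1000,r[0][1]/1000,.008],-96.4,n=6)
```

```text
32.875 [ 0.43245923 -0.33279036  0.14043841] [-0.23472723  0.78628208 -0.37241847] 0.06399140309181582
[318.70763828 193.93854258] [ 299  160   39   69 2278]
[ 0.4338404  -0.33269159  0.026     ]
((432.096435546875, -332.2405700683594), (34.80251693725586, 65.0593032836914), 83.78624725341797)
n 6
[[[0.037,0,0,0.001,-0.001,-0],[0.037,0,0,0.001,-0.001,-0],[0.037,0,0,0.001,-0.001,-0],[0.037,0,0,0.001,-0.001,-0],[0.037,0,0,0.001,-0.001,-0],[0.037,0,0,0.001,-0.001,-0]]]
```

View pics/w13.png

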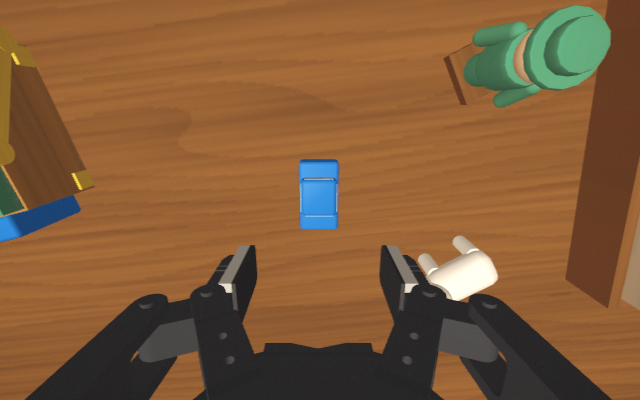

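Run:
```python
from h import *
c=robot.calibration('wrist')
for uv in [(425,262),(460,243),(485,270),(455,298),(430,280)]:
  for z in (.01,.05): print(uv,z,ray(c,*uv,z).round(3))
```

```text
(425, 262) 0.01 [ 0.344 -0.434  0.01 ]
(425, 262) 0.05 [ 0.368 -0.42   0.05 ]
(460, 243) 0.01 [ 0.362 -0.469  0.01 ]
(460, 243) 0.05 [ 0.383 -0.451  0.05 ]
(485, 270) 0.01 [ 0.327 -0.496  0.01 ]
(485, 270) 0.05 [ 0.354 -0.474  0.05 ]
(455, 298) 0.01 [ 0.296 -0.466  0.01 ]
(455, 298) 0.05 [ 0.327 -0.448  0.05 ]
(430, 280) 0.01 [ 0.322 -0.439  0.01 ]
(430, 280) 0.05 [ 0.349 -0.425  0.05 ]
```

Bear is ≥85 mm to the side and 50 mm nearer the robot, so it's clear.

Emit:
servo_tool(deltas=[[[0.037,0,0,0,0,0],[0.037,0,0,0,0,0],[0.037,0,0,0,0,0],[0.037,0,0,0,0,0],[0.037,0,0,0,0,0],[0.034,0,0,0,0,0],[0,0,0,0,0,0],[0,0,0,0,0,0]]])

```text
time: 33.92
tcp_pos: [0.4332, -0.3327, 0.0096]
tool_rot: [-0.039, 0.706, -0.039, -0.706]
force: [-0.5, -0.3, -0.1]
grip_width: 0.0644
```

Emit:
servo_tool(deltas=[[[0,0,0,0,0,0],[0,0,0,0,0,0],[0,0,0,0,0,0],[0,0,0,0,0,0]]], grip=0)

```text
time: 34.42
tcp_pos: [0.4331, -0.3336, 0.0097]
tool_rot: [-0.039, 0.707, -0.04, -0.705]
force: [-1.2, 0.5, 5.8]
grip_width: 0.0346
```

Emit:
servo_tool(deltas=[[[-0.03,0,0,0,0,0],[-0.06,0,0,0,0,0],[-0.08,0,0,0,0,0],[-0.08,0,0,0,0,0],[-0.06,0,0,0,0,0],[0,0,0,0,0,0]]])

```text
time: 35.17
tcp_pos: [0.4337, -0.3343, 0.1989]
tool_rot: [-0.037, 0.708, -0.042, -0.704]
force: [-0.7, -0.5, -0.8]
grip_width: 0.0346
```

Run:
```python
from h import *
s,p,R=cur(); print(s['time'],p,s['force'],s['grip_width'])
plan([.5147,-.043,.19],-82.3,n=7)
```

```text
35.175 [ 0.43366975 -0.33432909  0.19893963] [-0.73597935 -0.5229847  -0.81690352] 0.03455609168947013
n 7
[[[0.002,-0.071,-0.011,-0.201,-0.004,-0.005],[0.002,-0.071,-0.014,-0.201,-0.004,-0.005],[0.002,-0.07,-0.016,-0.201,-0.004,-0.005],[0.002,-0.069,-0.019,-0.201,-0.004,-0.005],[0.002,-0.069,-0.021,-0.201,-0.004,-0.005],[0.002,-0.068,-0.024,-0.201,-0.004,-0.005],[0.002,-0.067,-0.026,-0.201,-0.004,-0.005]]]
```

Emit:
servo_tool(deltas=[[[0.001,-0.071,-0.011,-0.201,0,0],[0.001,-0.071,-0.014,-0.201,0,0],[0.001,-0.07,-0.016,-0.201,0,0],[0.001,-0.069,-0.019,-0.201,0,0],[0.001,-0.069,-0.021,-0.201,0,0],[0.001,-0.068,-0.024,-0.201,0,0],[0.001,-0.067,-0.026,-0.201,0,0],[0,0,0,0,0,0]]])

```text
time: 36.17
tcp_pos: [0.5121, -0.039, 0.1886]
tool_rot: [-0.048, -0.704, -0.049, 0.706]
force: [-0.4, -0.0, -0.9]
grip_width: 0.0343
```

Emit:
servo_tool(deltas=[[[0,0,0,0,0,0]]])

```text
time: 36.3
tcp_pos: [0.5123, -0.0416, 0.1892]
tool_rot: [-0.047, -0.705, -0.047, 0.706]
force: [0.3, -0.1, -1.1]
grip_width: 0.0344
```

Run:
```python
from h import *
s,p,R=cur(); print(s['time'],p,s['force'],s['grip_width'])
plan([.5147,-.044,.092],-82.3,n=6)
save('wrist','w14')
```

```text
36.3 [ 0.51225088 -0.04161848  0.18920835] [ 0.33159463 -0.07429279 -1.11814892] 0.03440231150667036
n 6
[[[0.027,0.001,-0.001,-0,0.002,0],[0.027,0.001,-0.001,-0,0.002,0],[0.027,0.001,-0.001,-0,0.002,0],[0.027,0.001,-0.001,-0,0.002,0],[0.027,0.001,-0.001,-0,0.002,0],[0.027,0.001,-0.001,-0,0.002,0]]]
```

View pics/w14.png

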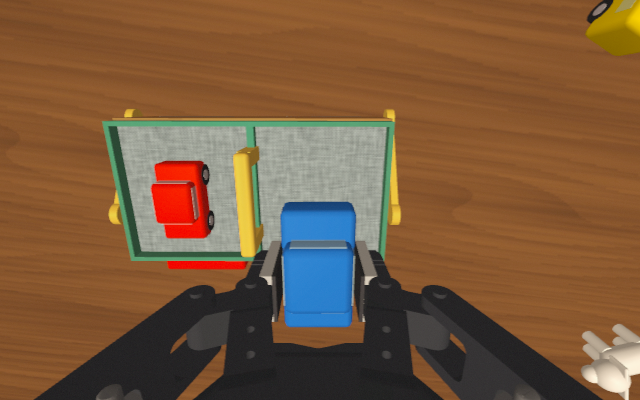

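Emit:
servo_tool(deltas=[[[0.027,0.001,-0.001,0,0,0],[0.027,0.001,-0.001,0,0,0],[0.027,0.001,-0.001,0,0,0],[0.027,0.001,-0.001,0,0,0],[0.027,0.001,-0.001,0,0,0],[0.027,0,-0.001,0,0,0],[0,0,0,0,0,0]]])

```text
time: 37.22
tcp_pos: [0.5159, -0.0437, 0.0912]
tool_rot: [-0.047, -0.704, -0.048, 0.707]
force: [-0.8, 0.4, -0.6]
grip_width: 0.0344
```

Emit:
servo_tool(deltas=[[[0.003,0,0,0,0,0],[0.003,0,0,0,0,0],[0.003,0,0,0,0,0],[0,0,0,0,0,0]]])

```text
time: 37.72
tcp_pos: [0.517, -0.044, 0.0876]
tool_rot: [0.047, 0.706, 0.047, -0.705]
force: [0.4, 0.2, -0.5]
grip_width: 0.0348
```

Emit:
servo_tool(deltas=[[[0.003,0,0,0,0,0],[0.003,0,0,0,0,0],[0,0,0,0,0,0]]])

```text
time: 38.1
tcp_pos: [0.5171, -0.0441, 0.0846]
tool_rot: [-0.047, -0.705, -0.047, 0.706]
force: [-3.0, -0.1, 4.7]
grip_width: 0.0348
```

Contact. Release, rise and back off to the right and clear for a look.

Emit:
servo_tool(deltas=[[[0,0,0,0,0,0],[0,0,0,0,0,0],[0,0,0,0,0,0],[-0.03,0,0,0,0,0],[-0.06,0,0,0,0,0],[-0.08,0,0,0,0,0],[-0.08,0,0,0,0,0],[-0.04,0,0,0,0,0]]], grip=0.58)

```text
time: 39.1
tcp_pos: [0.5182, -0.0444, 0.2629]
tool_rot: [0.048, 0.708, 0.047, -0.703]
force: [-0.6, 0.1, 0.2]
grip_width: 0.0493
```

Emit:
servo_tool(deltas=[[[0,0.08,0.03,0,0,0],[0,0.08,0.03,0,0,0],[0,0.08,0.03,0,0,0],[0,0.08,0.03,0,0,0],[0,0.08,0.03,0,0,0],[0,0.08,0.03,0,0,0],[0,0,0,0,0,0],[0,0,0,0,0,0]]])

```text
time: 40.1
tcp_pos: [0.4485, -0.3435, 0.2587]
tool_rot: [0.047, 0.706, 0.047, -0.705]
force: [0.9, -0.1, 0.5]
grip_width: 0.0498
```

Run:
```python
from h import *
s,p,R=cur(); print(s['time'],p,s['force'],s['grip_width'])
im=save('top','t15'); save('side','s15')
b=cv2.cvtColor(im,cv2.COLOR_RGB2BGR)[90:280,150:450]; cv2.imwrite('pics/t15z.png',cv2.resize(b,None,fx=2.6,fy=2.6,interpolation=cv2.INTER_CUBIC))
```

```text
40.1 [ 0.44848605 -0.34347278  0.25867895] [ 0.86523175 -0.08585101  0.47562379] 0.04984410604825973
```

View pics/t15z.png

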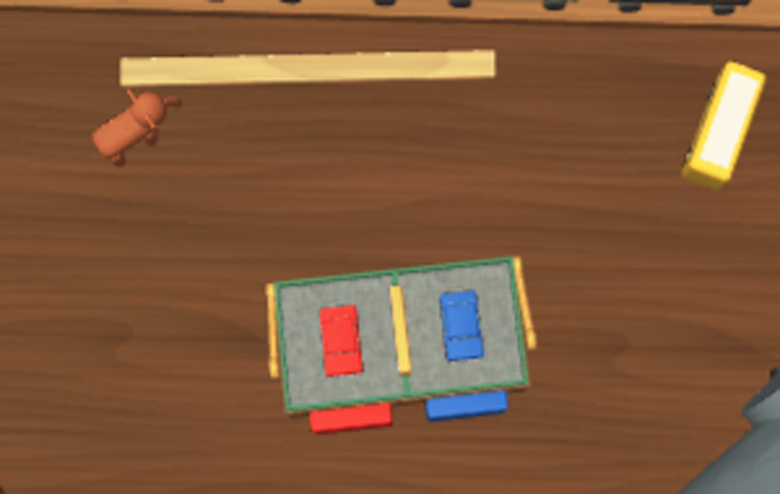

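View pics/s15.png

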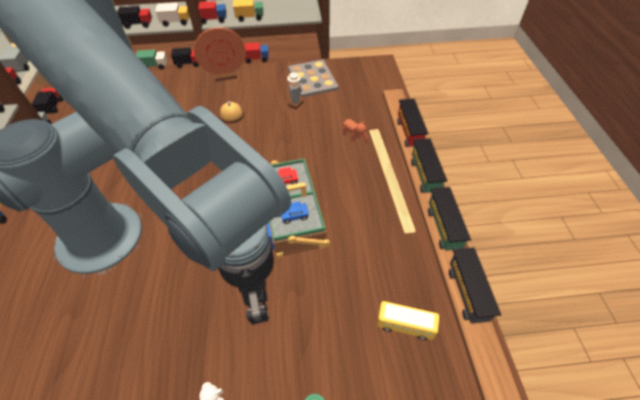

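Run:
```python
from h import *
for f in('top0','t15'):
    im=cv2.imread(f'pics/{f}.png').astype(int);B,G,R=im[...,0],im[...,1],im[...,2]
    y=(R>180)&(G>140)&(B<120)
    for bx in((298,196,310,237),(250,190,262,240),(345,185,360,230),(410,105,450,165)):
        m=np.zeros(y.shape,bool);m[bx[1]:bx[3],bx[0]:bx[2]]=y[bx[1]:bx[3],bx[0]:bx[2]];v,u=np.nonzero(m);print(f,bx,u.mean().round(2),v.mean().round(2))
print(robot.observe()['force']); print(robot.job_done())
```

```text
top0 (298, 196, 310, 237) 303.45 215.99
top0 (250, 190, 262, 240) 254.32 215.99
top0 (345, 185, 360, 230) 351.21 206.87
top0 (410, 105, 450, 165) 427.71 137.12
t15 (298, 196, 310, 237) 303.45 215.92
t15 (250, 190, 262, 240) 254.32 215.99
t15 (345, 185, 360, 230) 351.17 206.64
t15 (410, 105, 450, 165) 427.91 136.92
[4.61498995e-01 1.07399467e+00 5.82096758e-04]
the job is handed in; nothing more can be done
None
```

The job is done and handed in at about 40 s of the 136 s allowed. I opened the tray onto its rear stop. The red truck went in the left bay and the blue truck in the right. I then lowered the tray to its stop and stood each car on the tray half of its own colour.

- **Tray:** in the last top picture the handle and side levers are within about 0.25 px of where they were at the start, so it is fully shut.
- **Vehicles:** both cars stand upright near the centres of their halves. The trucks were last seen upright in their bays just before the tray was closed, and are now hidden beneath it.
- **Bus:** it was not touched. Its image position differs by about 0.3 px from the start, which I take as noise.
- **Robot:** the gripper is open and clear of everything. The largest force I saw was about 29 N at the wrist, at the tray's open stop.

No check failed or disagreed.

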